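Roll the dosing cylinder up to its stop, port upward, and start the shot

TASK

Get the dosing cylinder ready for filling: it must lie on its bed, squarely against the tall end stop, with its filler port facing straight up under the filler valve. Keep the cylinder down on the bed all the time (turn it by rolling it, do not lift it off). Then press the start paddle right down to its stop, hold it there for a moment and let it come back up; leave everything else on the table where it is.

Things in the scene. Friction and masses are not known exactly. Their poses are not given: they have to be found in the camera images.
- bed: Fixed fixture; place and yaw (within 0.3 rad) vary. Origin at table height under the bed's centre; x away from the robot, y along the bed towards the tall end stop. Smooth flat aluminium block, 100 mm (x) by 275 mm (y), top 45 mm above the table. At the -y end an 8 mm high lip, its face at y = -123 mm.
- stop_face (a point): Point on the flat face of the dark steel end stop (axes as the bed's), 70 mm above the table like the cylinder's axis, at bed y = +130 mm. The cylinder's axis is 25 mm from this face when it lies against it. The stop is 40 mm tall above the bed and covers only bed x = -17 to +45 mm: nearer to the robot a finger can pass beside it.
- beam (a point): Middle of the lower near edge of the grey beam over the bed, 130 mm above the table; axes as the bed's. Beam: from here 70 mm in +x, 220 mm to either side in y, 80 mm up; on 30 mm square posts at bed x +10 to +40, y +/-205 mm. It blocks an upright gripper: reach in from the robot's side, tilted forward 35 to 45 degrees. Filler valve on its far face, bed y +105 mm, tip 138 mm up.
- barrel: Loose plain aluminium cylinder, 0.3 to 0.6 kg, diameter 50 mm from x = -53 to +72 mm (narrower to +97). Origin on its axis, 70 mm above the table, axis along bed x. Its near end, 26 mm long, sticks out before the beam. Gripped from both sides it slides along the bed without turning; pushed from one side it rolls without slipping, one turn in 157 mm. Left alone it soon stops and stays.
- port (a point): Centre of the mouth of the filler port, a steel funnel 24 mm across on a ring clamped to the cylinder's far end, beyond the bed. 71 mm from the cylinder's origin along its axis, 44 mm off the axis; the point's z points out of the port, x along the axis away from the robot. At first the port may face up, to either side or slantwise down. Rolled towards the stop, it turns from up towards the stop.
- paddle_pad (a point): Where to press: top of the black rubber pad (60 x 66 mm) on the start paddle, a dark hinged plate 125 x 72 mm on a grey base, standing apart on the robot's right; place and yaw (within 0.4 rad) vary. The point is 95 mm from the hinge, on the robot's side, 61 mm above the table at rest, and goes down about 28 mm to the stop. Pressing here takes about 5 N to start, 11 N at the stop.
- paddle_hinge (a point): Middle of the paddle's hinge line, at its far end, 28 mm above the table; x points away from the pad.
- paddle (a joint): Angle of the start paddle: 0 up (at rest, a spring returns it), 0.30 rad at the stop.
- resin_jar: Jar with a white lid, 60 mm wide, 90 mm tall, a bystander; origin under its centre.
- solvent: Green bottle, 56 mm wide, 150 mm tall, a bystander; origin under its centre.
- wrench: Steel wrench, 160 mm long, lying on the table, a bystander.
- driver: Screwdriver, 170 mm long, lying on the table, a bystander.
- collar: Steel ring, 44 mm wide, 16 mm tall, between paddle and bed, a bystander.
- puck: Stepped aluminium disc, 48 mm wide, 20 mm tall, a bystander.
- spare_pin: Brass pin, 84 mm long, 14 mm thick, lying on the table, a bystander.

How it is judged:
By the outcome, as a careful person would: the job done as asked, in the order asked, and still so for the second after the job is handed in, with the robot touching nothing.
It also fails if it takes over 58 s, if anything falls off the work surface, if the arm or the gripper's body presses on something with over 40 N, if the wrist force passes 120 N, or if a joint passes its speed limit or range.

ROBOT

A 6-joint arm with a two-finger parallel gripper is mounted at the origin on the work surface. World frame = base frame: x ahead of the robot, y to its left, z up, the work surface at z = 0. Lengths are in mm, angles in rad, forces in N, time in s.
With the tool pointing down it reaches from about 275 to 825 mm from the base axis. Payload 4.9 kg.
Tool frame: the origin (TCP) lies at the very end of the fingers, on their centre line; the grasp point (between the pads) lies 19 mm behind it; z points along the fingers, y is the line along which they close (so a half turn about z gives the same grasp; the last joint's range is limited). The gripper opens to 85 mm and grips with 20 to 120 N. Pads are 22 mm wide; open, the fingers measure 114 mm over their backs; the gripper's body (76 mm by 85 mm) begins 54 mm behind the grasp point. The pads swing forward as they close: fully open they stand 13 mm farther back than shut.
Start: joints at [1.044, 0.326, -0.193, 1.052, 0, 1.437], TCP at [210.523, 508.132, 231.281] pointing down, gripper open.
Joint ranges: [-2.65, 2.65], [-0.97, 1.79], [-1.3, 1.35], [-1.93, 2.1], [-1.47, 1.37], [-3.14, 3.14]. Speed limits (rad/s): [2.57, 2.57, 3.14, 3.14, 3.14, 3.14].

INTERFACE

Orientations are given as [roll, pitch, yaw] about the fixed x, y, z axes, in that order (R = Rz(yaw) Ry(pitch) Rx(roll)).
In Python, from bench import bot, solve_ik, imaging gives the robot as it stands. Calls block until the motion is done:
- bot.move_ptp(position, orientation): joint-space move of the TCP to a pose.
- bot.movel(position, rot=None, max_speed=150, threshold=None): straight line of the TCP; rot=None keeps the orientation; max_speed is the mean speed in mm/s. With threshold (N) it stops when the force on the tool has changed by that much, and returns True; else False.
- bot.move_j(angles): joint-space move.
- bot.grip(opening, effort=None): opening from 0.0 (shut) to 1.0 (fully open); effort is the grip in N (None keeps the last); returns when the fingers have stopped.
- bot.dwell(seconds).
- solve_ik(position, orientation): joint angles nearest the present ones, or None.
- bot.get_state(): the state.
- imaging.capture(name): name is "side" or "top"; returns the picture (384x512x3 uint8, blue, green, red); there is no depth.
- imaging.camera_model(name): a dict with "K" (3x3 intrinsics, pixels), "position" and "rotation" of the camera in the world. Camera axes: x right, y up, looking along -z (the intrinsics and any distortion apply to the point x, -y, -z); pixel columns grow to the right and rows downward; lengths in mm; the calibration is good to about 2 mm. A picture is of the moment at which its call begins. camera_model takes no time and is no camera call.
A pose or a line that the arm cannot do raises bot.IKError and nothing moves.
- bot.sign_off(): hands the job in; it is judged then, once.
The state is a dict: "t": time; "qpos": joint angles; "joint_velocities": joint speeds; "effort": joint torques, N m; "tcp_pos": TCP position; "orientation": TCP orientation; "contact_force": force on the tool from outside, world axes, zero at the start; "wrist_torque": the same for the moment, N m; "opening": opening from 0.0 (shut) to 1.0 (fully open); "gripper_force": force on a finger pad.
Only numpy, scipy, OpenCV 4.12 (cv2) and the standard library are available. Lean on these libraries where they do the work, as an engineer would, in place of code of your own. Each camera call takes 0.05 s, during which the arm holds its last target. There are 200 camera calls.

## Working session

There is one attempt and no reset: what is moved stays moved. The work goes in short steps, each a Python script; the robot and the scene stay as the last script left them, time stands still between calls to the robot, and variables do not carry over. Pictures are saved under pics/ and viewed, at most 13 in all, crops included, and the job is handed in when it is done.

```bash
ls; mkdir -p pics; python3 - <<'E'
from bench import bot, imaging
import cv2
for n in("side","top"):
    cv2.imwrite(f"pics/{n}0.png",cv2.resize(imaging.capture(n),(800,600),interpolation=cv2.INTER_CUBIC))
    print(imaging.camera_model(n))
print(bot.get_state())
E
```

```text
pics
{'K': array([[364.48319017,   0.        , 248.81763933],
       [  0.        , 364.48319017, 191.91135177],
       [  0.        ,   0.        ,   1.        ]]), 'position': array([  86.07546415, -508.66825807,  719.65840167]), 'rotation': array([ 0.85802714, -0.01436762, -0.75878477])}
{'K': array([[455.02074984,   0.        , 263.31409876],
       [  0.        , 455.02074984, 193.27460466],
       [  0.        ,   0.        ,   1.        ]]), 'position': array([ 295.80906789,   44.20287938, 1445.84039415]), 'rotation': array([ 0.22047356,  0.00329629, -1.67293215])}
{'t': 0.1, 'qpos': array([ 1.04381728e+00,  3.26841330e-01, -1.93462186e-01,  1.05198374e+00,
        4.29675941e-05,  1.43654670e+00]), 'joint_velocities': array([ 0.00135458, -0.00118545,  0.00140676, -0.00066693,  0.00026182,
       -0.00126437]), 'effort': array([ 6.59742818e-04, -4.44237864e+01,  2.63038158e+01,  7.88198027e-03,
       -9.98040878e-05, -8.01928337e-06]), 'tcp_pos': array([210.24093801, 507.69179835, 230.60384557]), 'orientation': array([-3.14012089e+00, -2.42136930e-04,  2.74886303e+00]), 'contact_force': array([-0.5139135 ,  0.09823967, -0.61286016]), 'wrist_torque': array([ 0.02950933, -0.00509486, -0.03752502]), 'gripper_force': 0.0, 'opening': 0.998420009933731}
```

View pics/side0.png

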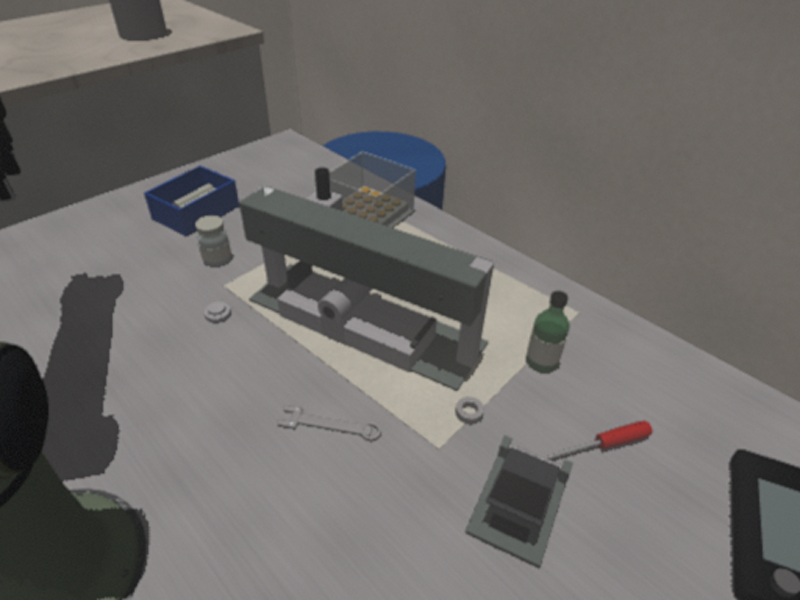

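View pics/top0.png

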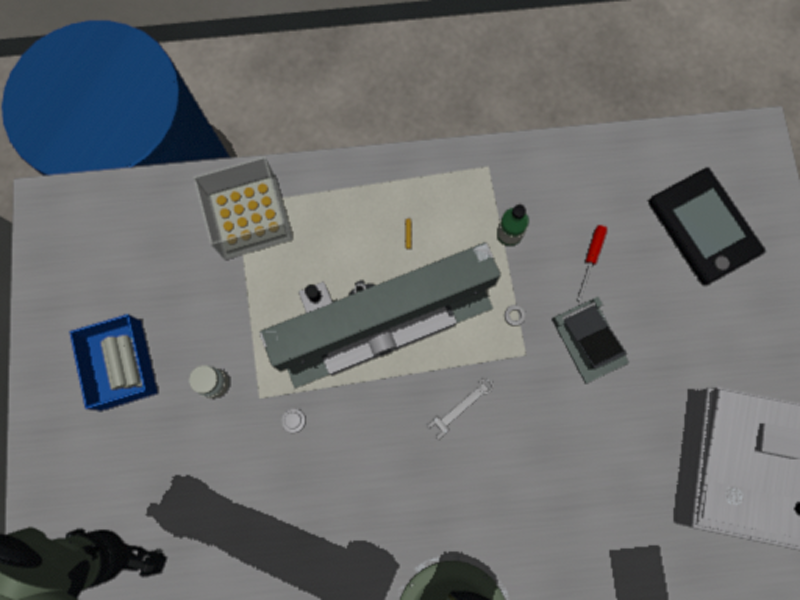

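The side view shows the bed under the beam: barrel's near end at about (335,305), the stop towards the left post. In the top view the port or ring is at about (360,288), the valve at (313,293), and the paddle at (590,340). I'll take closer crops.

```bash
python3 - <<'E'
from bench import bot, imaging
import cv2
a=imaging.capture("side");b=imaging.capture("top")
cv2.imwrite("pics/raw_side.png",a);cv2.imwrite("pics/raw_top.png",b)
cv2.imwrite("pics/c1.png",cv2.resize(a[115:245,145:320],None,fx=4.5,fy=4.5,interpolation=cv2.INTER_CUBIC))
cv2.imwrite("pics/c2.png",cv2.resize(b[145:250,165:325],None,fx=5,fy=5,interpolation=cv2.INTER_CUBIC))
E
```

```text
(no output)
```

View pics/c1.png

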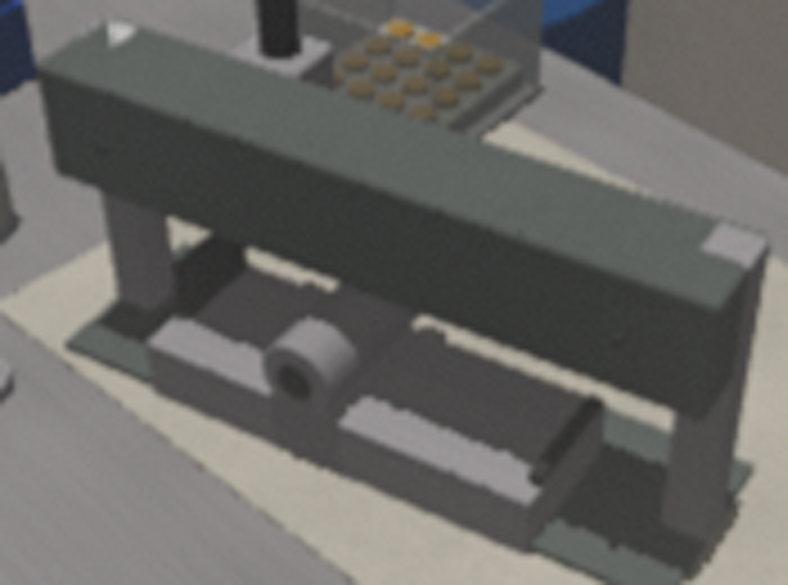

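View pics/c2.png

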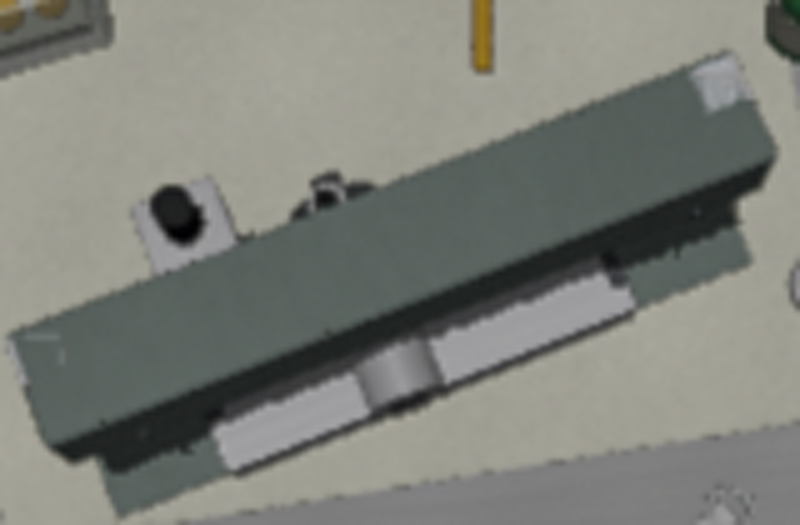

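c1 shows the bed's near top edge from (150,347) to (530,497) and the barrel end at about (310,360). In c2 that edge runs from (232,465) to (632,303), with the funnel mouth at about (328,190), peeking over the beam. Next I'll triangulate.

```bash
cat > geo.py <<'E'
import numpy as np, cv2
from bench import imaging
from scipy.spatial.transform import Rotation as R
def cam(n):
    m=imaging.camera_model(n); return m["K"],np.array(m["position"]),R.from_euler("xyz",m["rotation"]).as_matrix()
C={n:cam(n) for n in("side","top")}
F=np.diag([1,-1,-1.])
def P(n):
    K,p,r=C[n]; W=F@r.T; return K@np.c_[W,-W@p]
def ray(n,uv):
    K,p,r=C[n]; d=r@F@np.linalg.inv(K)@np.r_[uv,1]; return p,d
def plane(n,uv,z):
    p,d=ray(n,uv); return p+d*(z-p[2])/d[2]
def tri(s,t):
    X=cv2.triangulatePoints(P("side"),P("top"),np.array(s,float).reshape(2,1),np.array(t,float).reshape(2,1)).ravel(); X=X[:3]/X[3]
    err=[np.linalg.norm(proj(n,X)-q) for n,q in(("side",s),("top",t))]
    return X,np.round(err,1)
def proj(n,X):
    h=P(n)@np.r_[X,1]; return h[:2]/h[2]
c1=lambda u,v:np.array([145+u/4.5-.39,115+v/4.5-.39])
c2=lambda u,v:np.array([165+u/5-.4,145+v/5-.4])
E
python3 - <<'E'
from geo import *
np.set_printoptions(precision=1,suppress=True)
for n,s,t in [("bedL",(150,347),(234,468)),("bedR",(530,497),(632,305)),("beamL",(57,172),(65,460)),("beamR",(697,413),(770,187)),
  ("beamTopL",(40,70),(10,335)),("beamTopRnear",(725,308),(775,155))]:
    print(n,*tri(c1(*s),c2(*t)), plane("side",c1(*s),45),plane("top",c2(*t),45))
a=cv2.imread("pics/raw_side.png");b=cv2.imread("pics/raw_top.png")
A=cv2.resize(a[275:365,295:370],None,fx=5.3,fy=5.3,interpolation=cv2.INTER_CUBIC)
B=cv2.resize(b[185:250,345:410],None,fx=6,fy=6,interpolation=cv2.INTER_CUBIC)
o=np.zeros((480,800,3),np.uint8);o[:A.shape[0],:A.shape[1]]=A;o[:B.shape[0],400:400+B.shape[1]]=B
cv2.imwrite("pics/pad.png",np.clip(o*1.8,0,255).astype(np.uint8))
E
```

```text
bedL [484.7 190.9  41.4] [0.3 0.2] [483.4 186.9  45. ] [483.6 190.7  45. ]
bedR [561.7 -66.6  47.2] [1.3 0.7] [566.5 -66.7  45. ] [560.3 -65.5  45. ]
beamL [488.  279.2 127.9] [0.4 0.3] [545.5 389.2  45. ] [499.3 294.3  45. ]
beamR [ 603.7 -146.8  142.3] [0.3 0.1] [690.3 -85.5  45. ] [ 627.  -161.4   45. ]
beamTopL [536.2 304.4 181.4] [10.8  6.7] [611.7 516.   45. ] [581.2 323.8  45. ]
beamTopRnear [ 609.2 -144.8  206.8] [2. 1.] [780.1 -32.6  45. ] [ 647.5 -167.2   45. ]
```

View pics/pad.png

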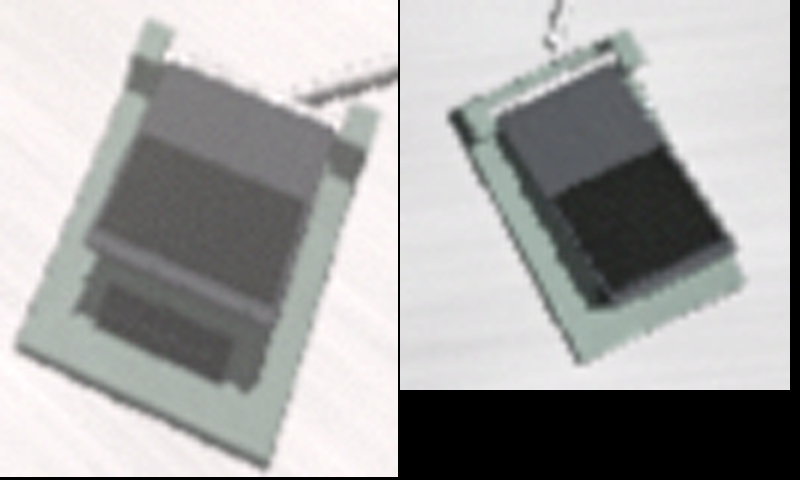

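The left half shows the pad top's corners in the side view at (147,137), (307,197), (272,303) and (88,235). The right half shows them from the top at (550,195), (665,148), (735,240) and (612,300).

```bash
python3 - <<'E'
from geo import *
from scipy.optimize import least_squares
np.set_printoptions(precision=1,suppress=True)
obs=[("b",-137.5*-1,(150,347),(234,468)),("b",-137.5,(530,497),(632,305)),("m",220,(57,172),(65,460)),("m",-220,(697,413),(770,187))]
def pt(p,k,y):
    c,s=np.cos(p[2]),np.sin(p[2]); x,z=(-50,45) if k=="b" else (p[3],130)
    return np.array([p[0]+c*x-s*y,p[1]+s*x+c*y,z])
f=lambda p:np.concatenate([np.r_[proj("side",pt(p,k,y))-c1(*s),proj("top",pt(p,k,y))-c2(*t)] for k,y,s,t in obs])
r=least_squares(f,[560,70,.27,-20]);p=r.x;print("bed",p,p[2].round(3));print(r.fun)
B=lambda X:np.array([[np.cos(p[2]),np.sin(p[2])],[-np.sin(p[2]),np.cos(p[2])]])@(X[:2]-p[:2])
print("near face side",B(plane("side",c1(297,375),70)),"top mid",B(plane("top",c2(406,395),70)), B(plane("top",c2(395,350),70)))
o,d=ray("top",c2(328,190)); 
for bx in(-8,-4,0,4):
    ob=np.r_[B(o),o[2]];db=np.r_[B(d+np.r_[p[:2],0]),d[2]]
    print(bx,ob+db*(bx+71-ob[0])/db[0])
S=[(147,137),(307,197),(272,303),(88,235)];T=[(550,195),(665,148),(735,240),(612,300)]
Q=[]
for s,t in zip(S,T):
    X,e=tri(np.array([295,275])+np.array(s)/5.3-.4,np.array([345,185])+(np.array(t)-[400,0])/6-.4);Q.append(X);print("pad",X,e)
Q=np.array(Q);print(Q.mean(0),Q[0]+Q[1]-Q[2]-Q[3])
E
```

```text
bed [571.9  74.8   0.3 -24.4] 0.285
[-0.7 -1.3 -0.7 -0.5  0.2  1.7  1.7 -0.9 -0.9 -0.3  0.   0.1  0.3  1.7
 -2.1 -0.9]
near face side [-50.   21.5] top mid [-54.   21.3] [-25.6  17.3]
-8 [ 63.   20.4 151.6]
-4 [ 67.   20.1 136.2]
0 [ 71.   19.8 120.8]
4 [ 75.   19.4 105.5]
pad [ 500.7 -306.5   44.6] [1.6 0.7]
pad [ 517.7 -367.2   54.9] [2.  0.8]
pad [ 463.1 -388.1   73.9] [0.9 0.3]
pad [ 440.4 -323.9   64.7] [1.  0.4]
[ 480.5 -346.4   59.5] [114.9  38.2 -39. ]
```

The barrel lies at bed y≈20 and x≈+2. The port mouth is at y≈20 and z≈115, so it faces about straight up, and the barrel mainly needs to slide to y=105. I'll grip the near end from both sides with the tool tilted.

```bash
cat >> geo.py <<'E'
BP=np.array([571.9,74.8,.285])
RB=R.from_euler("z",BP[2]).as_matrix()
def W(x,y,z): return RB@np.array([x,y,z])+np.r_[BP[:2],0]
def toB(X): return RB.T@(np.asarray(X)-np.r_[BP[:2],0])
TZ=np.array([np.sin(np.radians(41)),0,-np.cos(np.radians(41))])
def ori(sgn):
    y=np.array([0,sgn,0.]); M=RB@np.c_[np.cross(y,TZ),y,TZ]; return R.from_matrix(M).as_euler("xyz")
def tcp(x,y,z,back=0): return W(x,y,z)+RB@TZ*(19-back)   # grasp point at bed x,y,z
E
python3 - <<'E'
from geo import *
from bench import bot, solve_ik
np.set_printoptions(precision=3,suppress=True)
print("pred c2: axis,port",[(proj("top",W(73,20,z))+.4-[165,145])*5 for z in(70,114)])
q0=bot.get_state()["qpos"]; best=None
for s in(1,-1):
    q=solve_ik(tcp(-44,20,73,150),ori(s)); print(s,q)
    if q is not None and (best is None or abs(q-q0).max()<best[0]): best=(abs(q-q0).max(),s)
s=best[1];print("use",s)
bot.grip(1.0,30)
bot.move_ptp(tcp(-44,20,73,190),ori(s))
bot.movel(tcp(-44,20,73,60),max_speed=120)
t=bot.get_state();print(t["t"],t["tcp_pos"],tcp(-44,20,73,60),t["contact_force"])
a=imaging.capture("side");b=imaging.capture("top")
o=np.zeros((600,800,3),np.uint8)
o[:,:400]=cv2.resize(a[140:260,165:245],(400,600));o[:,400:]=cv2.resize(b[150:270,200:280],(400,600))
cv2.imwrite("pics/d1.png",o)
E
```

```text
pred c2: axis,port [array([332.617, 207.054]), array([327.341, 189.967])]
1 [-0.292 -0.167 -1.228 -0.119  0.366 -0.457]
-1 [-0.292 -0.167 -1.228 -0.119  0.366  2.685]
use -1
3.475 [498.145  74.18  104.192] [498.238  74.06  103.943] [0.099 0.546 0.004]
```

View pics/d1.png

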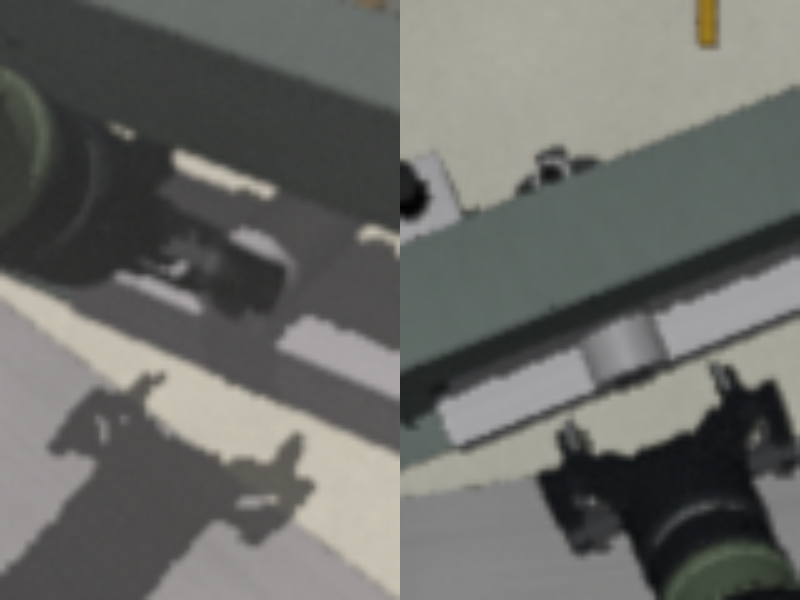

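The fingers straddle the barrel's near end: tips at about (575,430) and (720,375), barrel at (630,370), centred within about 2 mm. I'll descend, grip and slide.

```bash
python3 - <<'E'
from geo import *
from bench import bot
np.set_printoptions(precision=2,suppress=True)
def show(m):
    t=bot.get_state();print(m,round(t["t"],2),"grasp",toB(t["tcp_pos"])-19*TZ,"F",RB.T@t["contact_force"],"op",round(t["opening"],3),"gf",t["gripper_force"])
def cap(n):
    b=imaging.capture("top");cv2.imwrite(f"pics/{n}_top.png",b);cv2.imwrite(f"pics/{n}_side.png",imaging.capture("side"));return b
hit=bot.movel(tcp(-44,20,73),max_speed=80,threshold=15);show(("down",hit))
bot.grip(0.4,30);show("grip")
b1=cap("g1")
hit=bot.movel(tcp(-44,95,73),max_speed=60,threshold=25);show(("slide",hit))
b2=cap("g2")
o=np.zeros((600,800,3),np.uint8)
for i,b in enumerate((b1,b2)): o[:,i*400:i*400+400]=cv2.resize(b[150:240,195:255],(400,600),interpolation=cv2.INTER_CUBIC)
cv2.imwrite("pics/d2.png",o)
E
```

```text
('down', False) 4.47 grasp [-44.29  20.1   73.06] F [-0.26 -0.67 -0.1 ] op 0.998 gf 0.0
grip 4.89 grasp [-43.87  19.73  73.57] F [-4.16 -1.07  5.99] op 0.578 gf 29.96970444917679
('slide', False) 6.39 grasp [-43.42  95.65  73.58] F [-0.03 -3.38  5.73] op 0.574 gf 30.83853453397751
```

View pics/d2.png

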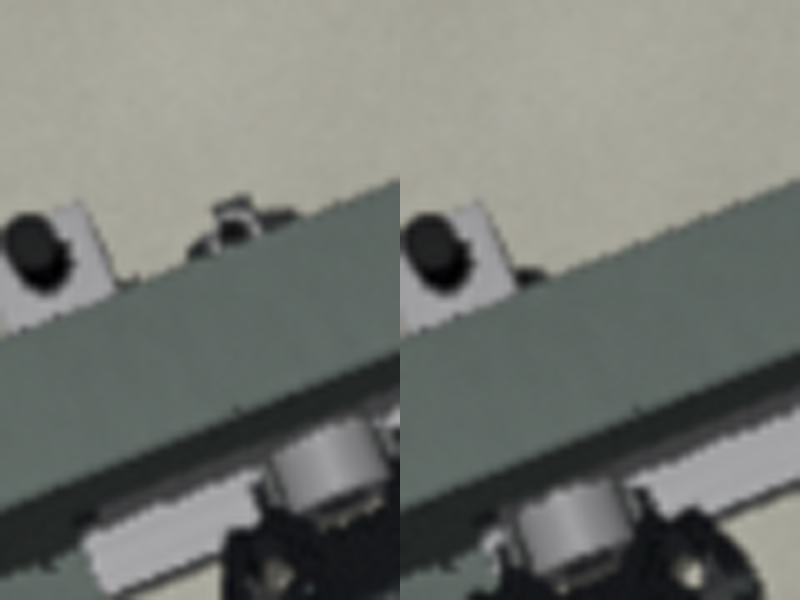

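The grip left the port unturned: mouth at (235,222) in the left half. In the right half it's hidden under the valve, as expected. I'll check the roll numerically from the intensity profiles before the final push.

```bash
python3 - <<'E'
from geo import *
from scipy.ndimage import map_coordinates
np.set_printoptions(precision=0,suppress=True,linewidth=200)
def prof(im,x,z,ys):
    uv=np.array([proj("top",W(x,y,z)) for y in ys]); return map_coordinates(im,[uv[:,1],uv[:,0]],order=1)
for n in("raw_top","g1_top"):
    g=cv2.cvtColor(cv2.imread(f"pics/{n}.png"),cv2.COLOR_BGR2GRAY).astype(float)
    ys=np.arange(-12,52,2.)
    print(n,ys)
    for x in(-44,-38,-34): print("bar",x,prof(g,x,75,ys))
    for x in(69,73,77,81): print("port",x,prof(g,x,114,ys))
E
```

```text
raw_top [-12. -10.  -8.  -6.  -4.  -2.   0.   2.   4.   6.   8.  10.  12.  14.  16.  18.  20.  22.  24.  26.  28.  30.  32.  34.  36.  38.  40.  42.  44.  46.  48.  50.]
bar -44 [159. 160. 160. 154. 128. 105.  91.  99. 108. 115. 121. 126. 130. 134. 140. 145. 150. 150. 148. 144. 140. 137. 132. 129. 125. 119. 113. 106. 112. 128. 146. 157.]
bar -38 [157. 158. 158. 156. 134. 108.  98. 100. 109. 115. 121. 125. 130. 135. 140. 145. 149. 150. 148. 144. 139. 135. 131. 128. 124. 119. 111. 105. 104. 127. 147. 157.]
bar -34 [156. 156. 156. 145. 126. 108.  98. 103. 110. 116. 121. 125. 130. 135. 140. 146. 149. 150. 147. 143. 139. 135. 132. 128. 124. 118. 112. 106. 113. 126. 145. 154.]
port 69 [157. 154. 144. 129. 110.  95.  82.  71.  60.  53.  60.  79. 112. 110.  89.  54.  32.  18.  20.  28.  40.  76. 104.  90.  77.  58.  74.  87. 105. 125. 150. 156.]
port 73 [156. 156. 155. 153. 151. 148. 141. 130. 119. 122. 116. 101.  99. 109. 115.  97.  70.  54.  43.  48.  79. 122. 128. 124. 120. 128. 144. 148. 153. 158. 159. 159.]
port 77 [157. 157. 157. 157. 157. 156. 157. 156. 156. 154. 130. 100.  75.  77.  
[... 918 characters left out ...]
 97.  82.  82.  91.]
port 69 [164. 161. 151. 131. 102.  92.  83.  74.  63.  56.  60.  71.  96. 104.  92.  60.  37.  22.  23.  27.  34.  63.  94.  98.  87.  64.  71.  79.  96. 121. 155. 162.]
port 73 [162. 163. 162. 159. 156. 154. 147. 136. 126. 123. 114.  98. 100. 120. 124. 104.  75.  57.  45.  49.  74. 110. 128. 134. 129. 136. 148. 151. 158. 165. 166. 166.]
port 77 [164. 164. 164. 164. 163. 163. 164. 163. 162. 162. 158. 130.  96.  88.  94. 101. 105. 111. 109. 103. 109. 138. 161. 163. 163. 165. 167. 167. 167. 167. 167. 166.]
port 81 [164. 165. 165. 166. 165. 165. 165. 165. 166. 166. 160. 132. 108.  85.  79.  74.  83.  91.  89.  80. 104. 145. 158. 165. 165. 165. 166. 165. 165. 165. 165. 165.]
```

```bash
python3 - <<'E'
from geo import *
np.set_printoptions(precision=0,suppress=True)
o=[cv2.resize(cv2.imread(f"pics/{n}.png")[170:195,218:243],(400,400),interpolation=cv2.INTER_NEAREST) for n in("raw_top","g1_top")]
cv2.imwrite("pics/d3.png",np.clip(np.hstack(o)*1.5,0,255).astype(np.uint8))
for ph in(-8,0,8):
    c=np.cos(np.radians(ph));s=np.sin(np.radians(ph)); e=[]
    for dx,dt in((0,0),(12,0),(-12,0),(0,12),(0,-12)):
        X=W(73+dx,21+44*s+dt*c,70+44*c-dt*s); e.append((proj("top",X)-[217.5,169.5])*16)
    print(ph,"centre,far,near,left(+y),right",*e)
E
```

```text
-8 centre,far,near,left(+y),right [227. 200.] [203. 143.] [250. 257.] [167. 221.] [286. 179.]
0 centre,far,near,left(+y),right [196. 211.] [173. 154.] [219. 269.] [137. 235.] [255. 188.]
8 centre,far,near,left(+y),right [166. 224.] [143. 167.] [189. 281.] [108. 249.] [224. 199.]
```

View pics/d3.png

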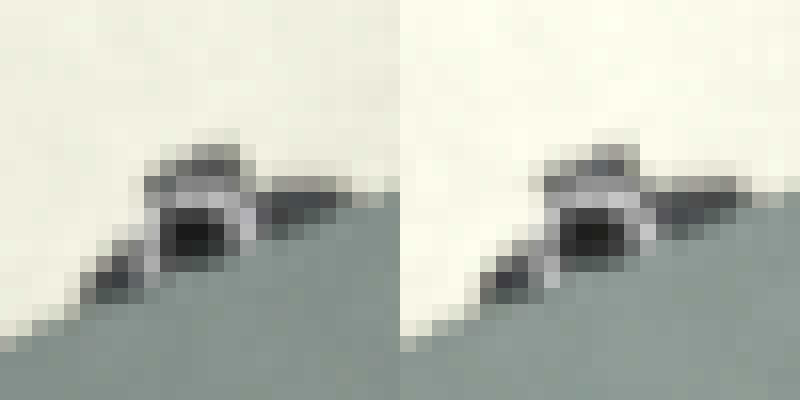

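The zoom shows the mouth's light ring centred at about (200,238), black hole at (193,232), and the narrow barrel end behind it at (192,160). Relative to the axis line, the port leans about 3 mm (4–5°) towards the stop. Next is the bed yaw from the long beam edges.

```bash
python3 - <<'E'
from geo import *
g=cv2.cvtColor(cv2.imread("pics/raw_top.png"),cv2.COLOR_BGR2GRAY).astype(float)
def edge(cols,guess,sign,z):
    pts=[]
    for u in cols:
        v0=guess(u); r=np.arange(int(v0)-5,int(v0)+7); d=np.diff(g[r,u])*sign; d[d<0]=0
        i=d.argmax(); w=slice(max(i-1,0),i+2); pts.append((u,((r[:-1]+.5)[w]*d[w]).sum()/d[w].sum()))
    pts=np.array(pts); 
    for _ in range(4):
        k=np.polyfit(*pts.T,1); e=pts[:,1]-np.polyval(k,pts[:,0]); pts=pts[abs(e)<max(.4,1.5*e.std())]
    a,b=[plane("top",(u,np.polyval(k,u)),z) for u in(pts[0,0],pts[-1,0])]
    dd=a-b; print(len(pts),e.std().round(2),"yaw",np.arctan2(-dd[0],dd[1]).round(4),a.round(1),b.round(1), "bed x",toB(a)[0].round(1),toB(b)[0].round(1))
L=lambda p,q:(lambda u:p[1]+(q[1]-p[1])*(u-p[0])/(q[0]-p[0]))
edge(range(170,312),L(c2(10,335),c2(728,52)),-1,210)      # far top edge
edge(range(182,315),L(c2(65,440),c2(775,155)),-1,210)  # near top edge
edge(range(215,290),L(c2(238,474),c2(632,310)),-1,45)     # bed near edge
E
```

```text
114 0.16 yaw 0.2853 [552.2 281.2 210. ] [ 671.7 -126.2  210. ] bed x 39.1 39.3
131 0.12 yaw 0.2844 [489.4 252.  210. ] [ 599.8 -125.7  210. ] bed x -29.4 -29.6
62 0.12 yaw 0.2847 [486.6 179.4  45. ] [556.2 -58.7  45. ] bed x -52.5 -52.6
```

The yaw of 0.285 is confirmed by three edges. Estimates of the port lean range from +1.5° to +5°. I'll take out about 3° by reopening, shifting the gripper 1.3 mm back and regripping, which rolls the barrel back, then slide to the stop.

```bash
cat >> geo.py <<'E'
from scipy.ndimage import map_coordinates
def bary(im,guess,x=-36):
    g=cv2.cvtColor(im,cv2.COLOR_BGR2GRAY).astype(float); ys=np.arange(guess-34,guess+34,.5)
    uv=np.array([proj("top",W(x,y,75)) for y in ys]); p=map_coordinates(g,[uv[:,1],uv[:,0]],order=1)
    ref=np.interp(np.arange(-17,17.1,.5),[-19,-17,-15,-13,-11,-9,-7,-5,-3,-1,1,3,5,7,9,11,13,15,17],[102,112,118,124,128,133,138,143,148,154,156,154,150,145,141,138,134,129,124])
    c=[np.corrcoef(ref,p[i:i+len(ref)])[0,1] for i in range(len(p)-len(ref))]; return ys[int(np.argmax(c))]+17,round(max(c),3)
E
cat > st.py <<'E'
from geo import *
from bench import bot
np.set_printoptions(precision=2,suppress=True)
def show(m):
    t=bot.get_state();print(m,round(t["t"],2),"grasp",toB(t["tcp_pos"])-19*TZ,"F",RB.T@t["contact_force"],"op",round(t["opening"],3),"gf",round(t["gripper_force"],1))
def bar(m,y): print("   ",m,"bar y",[bary(imaging.capture("top"),y,x) for x in(-40,-37)])
E
python3 - <<'E'
from st import *
print(bary(cv2.imread("pics/g1_top.png"),21),bary(cv2.imread("pics/raw_top.png"),21))
bar("held",97)
bot.grip(0.75);bot.dwell(.2);show("open");bar("open",97)
y=toB(bot.get_state()["tcp_pos"])[1]
bot.movel(tcp(-44,y-1.3,73),max_speed=20);show("shift")
bot.grip(0.4,30);show("regrip");bar("regrip",96)
E
```

```text
(np.float64(21.0), np.float64(0.998)) (np.float64(20.5), np.float64(0.999))
    held bar y [(np.float64(97.5), np.float64(0.998)), (np.float64(97.5), np.float64(0.998))]
open 7.09 grasp [-44.29  95.3   72.75] F [ 0.18 -0.77  0.51] op 0.748 gf 0.0
    open bar y [(np.float64(98.0), np.float64(0.998)), (np.float64(98.0), np.float64(0.998))]
shift 7.44 grasp [-43.99  93.7   72.99] F [0.61 0.08 0.67] op 0.756 gf 0.0
regrip 7.71 grasp [-44.    93.87  73.17] F [-1.78  0.08  2.86] op 0.577 gf 30.5
    regrip bar y [(np.float64(96.0), np.float64(0.999)), (np.float64(96.0), np.float64(0.999))]
```

```bash
python3 - <<'E'
from st import *
hit=bot.movel(tcp(-44,114,73.2),max_speed=20,threshold=12);show(("stop",hit));bar("stop",106)
bot.dwell(.3);show("settled")
E
```

```text
('stop', True) 8.43 grasp [-43.75 101.92  73.16] F [-1.02 -0.02  1.7 ] op 0.578 gf 31.4
    stop bar y [(np.float64(104.0), np.float64(0.998)), (np.float64(104.0), np.float64(0.998))]
settled 8.82 grasp [-43.74 101.86  73.15] F [-0.16  4.01  3.09] op 0.578 gf 31.4
```

```bash
python3 - <<'E'
from st import *
for y in(104,106,108,110):
    hit=bot.movel(tcp(-44,y,73.2),max_speed=12,threshold=25);show((y,hit))
    if hit or toB(bot.get_state()["contact_force"]+np.r_[BP[:2],0])[1]<-12: break
bar("stop",106)
im=imaging.capture("side");cv2.imwrite("pics/e1.png",cv2.resize(im[120:240,150:270],(600,600),interpolation=cv2.INTER_CUBIC))
E
```

```text
(104, False) 9.22 grasp [-43.93 102.09  73.15] F [-0.5  -4.54  2.09] op 0.575 gf 31.4
(106, False) 9.53 grasp [-44.02 102.25  73.17] F [ -1.54 -10.16   3.03] op 0.575 gf 31.6
(108, False) 9.85 grasp [-44.13 102.42  73.18] F [ -3.72 -14.61   4.28] op 0.576 gf 32.0
    stop bar y [(np.float64(105.0), np.float64(0.998)), (np.float64(104.5), np.float64(0.998))]
```

```bash
python3 - <<'E'
from st import *
bot.movel(tcp(-44,103.5,73.2),max_speed=20);show("relax");bar("relax",105)
bot.grip(1.0);bot.dwell(.3);show("open");bar("open",105)
bot.movel(tcp(-44,103.5,73.2,25),max_speed=60);show("back")
bot.movel(tcp(-44,103.5,73.2,150),max_speed=150)
b=imaging.capture("top");a=imaging.capture("side");print([bary(b,105,x) for x in(-46,-40,-36)])
cv2.imwrite("pics/h_top.png",b);cv2.imwrite("pics/h_side.png",a)
o=np.zeros((500,800,3),np.uint8)
o[:,:400]=cv2.resize(a[130:230,165:245],(400,500),interpolation=cv2.INTER_CUBIC);o[:,400:]=cv2.resize(b[150:250,185:265],(400,500),interpolation=cv2.INTER_CUBIC)
cv2.imwrite("pics/e2.png",np.clip(o*1.4,0,255).astype(np.uint8))
E
```

```text
relax 10.38 grasp [-43.98 102.05  73.16] F [-1.42 -6.5   0.59] op 0.577 gf 31.5
    relax bar y [(np.float64(104.5), np.float64(0.998)), (np.float64(104.0), np.float64(0.999))]
open 11.23 grasp [-44.01 103.52  73.2 ] F [ 0.4   0.53 -0.52] op 1.002 gf 0.0
    open bar y [(np.float64(103.5), np.float64(0.998)), (np.float64(103.5), np.float64(0.998))]
back 11.9 grasp [-60.04 103.38  92.48] F [ 0.03  0.94 -0.37] op 0.998 gf 0.0
[(np.float64(104.0), np.float64(0.999)), (np.float64(104.0), np.float64(0.998)), (np.float64(103.5), np.float64(0.999))]
```

View pics/e2.png

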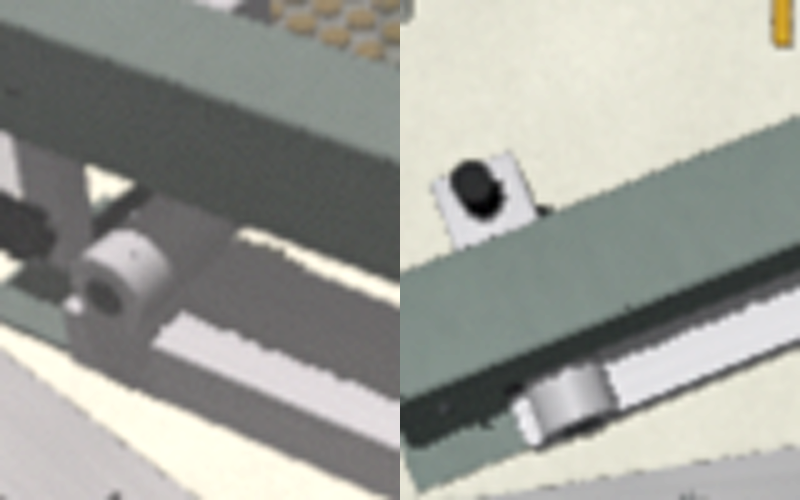

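The barrel lies in the stop corner, released and clear of the gripper: near end at (575,400) in the right half, with a ring sliver at (545,212). To check squareness, I'll compare the far ring's shift with the near end's.

```bash
python3 - <<'E'
from geo import *
for n,g0 in(("raw_top",21),("g1_top",21),("g2_top",97),("h_top",104)):
    im=cv2.imread(f"pics/{n}.png"); g=cv2.cvtColor(im,cv2.COLOR_BGR2GRAY).astype(float)
    nb=np.mean([bary(im,g0,x)[0] for x in(-44,-41,-38,-35)]); out=[]
    for x in(41,42,43,44):
        ys=np.arange(nb-60,nb+5,.25); uv=np.array([proj("top",W(x,y,210)) for y in ys]); p=map_coordinates(g,[uv[:,1],uv[:,0]],order=1)
        base=np.median(p[:60]); i=np.argmax(p<.72*base); out.append(ys[i])
    print(n,"near",nb,"ring edge y(z210)",np.round(out,1),"scaled diff ->",np.round(np.array(out)*(1446-70)/(1446-210)-nb,1))
E
```

```text
raw_top near 20.5 ring edge y(z210) [-2.8 -2.2 -1.5 -0.8] scaled diff -> [-23.6 -23.  -22.2 -21.3]
g1_top near 20.875 ring edge y(z210) [-2.9 -2.4 -1.9 -1.4] scaled diff -> [-24.1 -23.5 -23.  -22.4]
g2_top near 97.5 ring edge y(z210) [65.2 65.5 66.  66.8] scaled diff -> [-24.9 -24.6 -24.  -23.2]
h_top near 103.875 ring edge y(z210) [69.6 69.9 71.1 72.4] scaled diff -> [-26.4 -26.1 -24.7 -23.3]
```

Squareness is within about 0.5°, which is noise level. On to the paddle.

```bash
python3 - <<'E'
from st import *
from bench import solve_ik
yaw=.32; M=R.from_euler("z",yaw).as_matrix()@np.diag([1,-1,-1.]); o1=R.from_matrix(M).as_euler("xyz")
P0=np.array([480.5,-346.4,0]); q0=bot.get_state()["qpos"]
c=[(np.abs(q-q0).max(),tuple(o)) for o in(o1,R.from_matrix(M@np.diag([-1,-1,1.])).as_euler("xyz")) if (q:=solve_ik(P0+[0,0,150],o)) is not None]
o=list(min(c)[1])
bot.grip(0.0,30)
bot.move_ptp([400,0,260],o); bot.move_ptp(P0+[0,0,150],o)
bot.movel(P0+[0,0,75],max_speed=120)
def st(m):
    t=bot.get_state();print(m,round(t["t"],2),t["tcp_pos"],"F",t["contact_force"]);return t
st("above")
h=bot.movel(P0+[0,0,45],max_speed=40);st(h)
for z in(36,31,27,23,19):
    h=bot.movel(P0+[0,0,z],max_speed=30);t=st(z)
    if t["contact_force"][2]>22: break
im=[imaging.capture("side"),imaging.capture("top")]
bot.dwell(1.0);st("held")
cv2.imwrite("pics/press.png",np.hstack([cv2.resize(im[0][260:360,290:370],(400,500)),cv2.resize(im[1][170:270,340:420],(400,500))]))
E
```

```text
above 17.07 [ 481.05 -346.5    75.7 ] F [ 0.98 -0.13  0.03]
False 17.97 [ 479.37 -347.44   45.16] F [-5.3  -1.49  8.63]
36 18.42 [ 479.14 -347.68   36.31] F [-6.05 -1.48  8.89]
31 18.73 [ 479.12 -347.8    32.77] F [-8.48  0.62 18.77]
27 19.02 [ 479.21 -347.95   32.1 ] F [-15.73   6.45  45.77]
held 20.12 [ 479.21 -347.93   32.11] F [-15.1    6.07  45.81]
```

View pics/press.png

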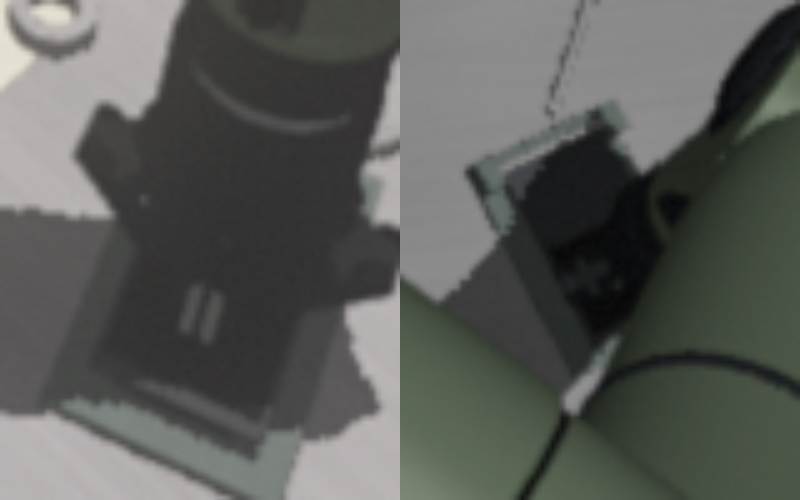

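The paddle is hard against its stop (z≈32, force rose steeply), with the fingertips in the pad's middle. It was held for over 1 s. I'll let it up and verify.

```bash
python3 - <<'E'
from st import *
p=bot.get_state()["tcp_pos"]
bot.movel([480.5,-346.4,90],max_speed=60)
bot.movel([480.5,-346.4,160],max_speed=150)
bot.move_ptp([330,-330,260],list(bot.get_state()["orientation"]))
b=imaging.capture("top");r=cv2.imread("pics/raw_top.png")
print(bot.get_state()["t"],[bary(b,105,x) for x in(-46,-40,-36)])
d=cv2.absdiff(b,r).max(2); d=cv2.morphologyEx((d>35).astype(np.uint8),cv2.MORPH_OPEN,np.ones((2,2)))
n,_,s,_=cv2.connectedComponentsWithStats(d); print([tuple(int(v) for v in q) for q in s[1:]])
a=imaging.capture("side")
o=np.zeros((540,800,3),np.uint8);o[:,:400]=cv2.resize(a[255:363,290:370],(400,540));o[:,400:]=cv2.resize(b[160:268,335:415],(400,540))
cv2.imwrite("pics/fin.png",o)
E
```

```text
22.7417 [(np.float64(104.0), np.float64(0.998)), (np.float64(103.5), np.float64(0.998)), (np.float64(103.5), np.float64(0.999))]
[(224, 180, 17, 10, 82), (237, 215, 18, 14, 117), (95, 215, 417, 169, 26704), (214, 224, 7, 5, 17), (213, 225, 17, 14, 73), (448, 258, 4, 4, 13), (453, 259, 2, 2, 4), (452, 264, 2, 8, 16), (451, 274, 2, 2, 4), (451, 277, 2, 2, 4), (450, 286, 2, 2, 4), (449, 295, 2, 3, 6), (448, 304, 2, 3, 6), (447, 314, 2, 2, 4), (446, 323, 2, 2, 4), (449, 325, 2, 2, 4), (445, 330, 2, 5, 10), (0, 338, 108, 46, 3496), (223, 351, 36, 33, 761), (216, 357, 5, 6, 18), (0, 369, 3, 13, 39), (262, 372, 3, 4, 8), (396, 383, 2, 1, 2)]
```

View pics/fin.png

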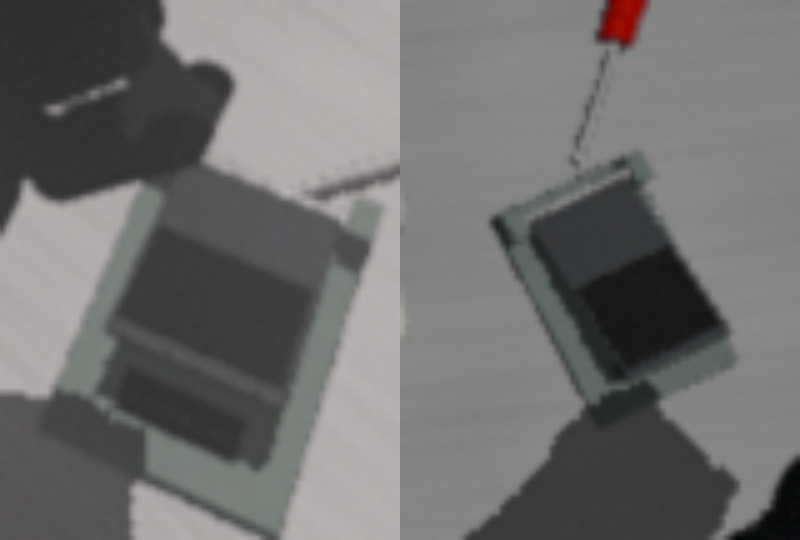

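The paddle is back up with its base where it was, and the barrel is unchanged. The only differences outside the arm and its shadow are the barrel's old and new places.

```bash
python3 -c "
from bench import bot
print(bot.sign_off())"
```

```text
the job is handed in; nothing more can be done
None
```

The job is handed in: the cylinder lies against the end stop (any gap under about 1 mm) with its port up to within a few degrees, judged before the last slide because the beam and valve hid it afterwards; the paddle was pressed to its stop, held just over 1 s and came back up, and nothing else on the table was touched.

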